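Hang the board carrier on the closed rail

TASK

Pick up the orange board hanger by its black grip block, bring its wheels to the open end of the aluminium rail, run them in there and slide the hanger along the rail, over the brass catch and against the rubber buffer, until the catch has sprung up behind it and it stays held between the two. Feel your way and push gently: the hanger must never press on the rail or its stop with more than 30 N. Leave the other things on the bench alone, and let go when it is home.

Things in the scene. Friction and masses are not known exactly. Their poses are not given: they have to be found in the camera images.
- hanger: Loose hanger, 0.2 to 0.35 kg. Origin: centre of the underside of its grey tray (80 x 80 x 6 mm, a green circuit board fixed on it), z up; at the start it stands on the tray. An orange spine (24 wide, 6 thick) rises at the tray's -x edge to z = 106 mm; a lower arm (top at z = 48) and a top arm run from it to the middle. The rail comes between the two arms.
- trolley (a point): Middle of the hanger's wheels: x = y = 0, z = 67 mm in the hanger's frame. Two pairs of black wheels, 22 mm wide over all in x, 14 mm diameter, 42 mm long over all in y, on a steel neck (7 mm wide in x, 26 mm long in y) that rises from the lower arm.
- grip (a point): Point to grasp: in the hanger's black grip block (22 x 22 mm, z 106 to 148 mm in the hanger's frame), at x = y = 0, z = 130 mm, 24 mm above the top arm. Fingers on the block's x faces keep clear of the stop unit.
- top_arm (a point): Middle of the top arm under the grip block: x = y = 0, z = 101 mm in the hanger's frame. The arm spans x -42 to +11, y -12 to +12, z 96 to 106 mm and passes 16 mm above the rail; its +y face meets the buffer, its underside rides over the catch.
- rail_stand: Fixed aluminium rail on a grey base (top at z = 8 mm) with two posts behind it (+x side). Origin: on the bench under the middle of the rail. The rail runs along y, 220 mm long, open end (mouth) at y = -110 mm, the other end capped: the hanger enters moving in +y, its axes parallel to these. Rail outside: 32 mm wide, z 90 to 114 mm.
- mouth (a point): Middle of the rail's open end: x = 0, y = -110, z = 101 mm in the frame of rail_stand, level with the wheels' axles when they stand on the flanges.
- slot (a point): Middle of the rail's slot: x = y = 0, z = 94 mm in the frame of rail_stand. The slot between the two flanges (z 90 to 94 mm) is 10 mm wide; the neck runs in it, the wheels on the flanges. Inside, the rail is 26 mm wide and 17 mm high. With the wheels on the flanges the hanger's origin is at z = 34 mm in that frame, at most 37 mm.
- cap (a point): Middle of the rail's capped end: x = 0, y = +110, z = 101 mm in rail_stand's frame. Before it a blue stop unit is clamped on the rail's top, at a place that varies and is not measured (find it by feel): at home the hanger's origin is at y = 0 to +50 mm. It has a rubber-tipped sprung buffer facing the mouth, at the top arm's height, and a brass ramp catch on its mouth side.
- roof (a point): Middle of the rail's outer top: x = y = 0, z = 114 mm in rail_stand's frame. On it the catch (ramp starting 25 mm before home) stands 7 mm into the top arm's way; riding over it takes 1 to 6 N. Then the buffer meets the arm: damped, 6 N to start, 1.5 N more per mm, bottoms at 5 mm; the catch springs up behind the arm at 1.5 mm. With friction, about 13 N of push means past it.
- side_cutter: blue-handled side cutter lying on the bench, 46 x 118 x 12 mm, origin at the centre of its underside; leave alone
- solder_spool: spool, 60 mm diameter, 44 mm high, origin at the centre of its underside; leave alone
- flux_bottle: white bottle with red top, 35 mm diameter, 104 mm high, origin at the centre of its underside; leave alone
- alcohol_bottle: white bottle with red top, like the other one, 35 mm diameter, 104 mm high, origin at the centre of its underside; leave alone
- terminal_block: green terminal block, 12 x 40 x 15 mm, origin at the centre of its underside; leave alone

How it is judged (in metres and radians):
On the way:
1. the hanger's wheels have entered the rail by its mouth (y of trolley in the frame of rail_stand between -0.095 and -0.02 m and x of trolley in the frame of rail_stand between -0.005 and 0.005 m and z of trolley in the frame of rail_stand between 0.097 and 0.107 m), for 0.1 s.
At the end, for the whole second after the job is handed in: The hanger hangs by its wheels in the rail (wheel centre within 5 mm of its middle and rolling height, tilt under 0.2 rad), released, at rest, held between catch and buffer: forces of rail, catch and buffer on it add up to over 11 N (about 15 N when caught, under 8 N if merely hanging) (contact force between hanger and rail_stand above 11 N and y of trolley in the frame of rail_stand between -0.01 and 0.06 m and x of trolley in the frame of rail_stand between -0.005 and 0.005 m and z of trolley in the frame of rail_stand between 0.097 and 0.106 m and angle between hanger's own z axis and vertical below 0.2 rad and linear speed of hanger below 0.02 m/s); the robot touches nothing.
It fails at once if the hanger is pressed against the rail, catch or buffer with more than 30 N (contact force between hanger and rail_stand above 30 N).
It fails at once if another thing on the bench is moved by more than 20 mm (distance of any of side_cutter, solder_spool, flux_bottle, alcohol_bottle, terminal_block from where it was at the start of the episode above 0.02 m).
It also fails if it takes over 70 s, if anything falls off the work surface, if the arm or the gripper's body presses on something with over 40 N, if the wrist force passes 120 N, or if a joint passes its speed limit or range.

ROBOT

A 6-joint arm with a two-finger parallel gripper is mounted at the origin on a cart in front of the work surface, level with it; the furniture and walls round the work are solid. World frame = base frame: x ahead of the robot, y to its left, z up, the work surface at z = 0. Lengths are in mm, angles in degrees, forces in N, time in s.
With the tool pointing down it reaches from about 300 to 850 mm from the base axis. Payload 4.2 kg.
Tool frame: the origin (TCP) lies midway between the tips of the shut fingers; the grasp point (between the pads) lies 19 mm behind it; x points along the fingers, z is the direction in which the jaws open and shut, and the axes are right-handed (so a half turn about x gives the same grasp; the last joint's range is limited). The gripper opens to 91 mm and grips with 3 to 60 N. Pads are 32 mm wide; open, the fingers measure 118 mm over their backs; the gripper's body (76 mm by 178 mm) begins 60 mm behind the grasp point.
Start: joints at [68.182, 18.312, 89.639, -0, 72.044, -1.146], TCP at [202.991, 537.994, 213.976] pointing down, gripper open.
Joint ranges: [-177.97, 177.97], [-48.28, 115.42], [12.27, 149.76], [-77.06, 257.06], [2.81, 150.46], [-146.56, 146.56]. Speed limits (degrees/s): [147.25, 147.25, 180, 180, 180, 180].

INTERFACE

Orientations are given as [roll, pitch, yaw] about the fixed x, y, z axes, in that order (R = Rz(yaw) Ry(pitch) Rx(roll)).
In Python, from workcell import env gives the robot as it stands.
- The arm moves only by the tool send_rows, never from a script. Its argument "commands" is a list that holds one entry, the list of rows, each a list of 6 numbers: the shift along the tool's x, y, z normalised to -1 to 1, where 1 is 0.1 m, then the turn, a rotation vector about the tool's x, y, z normalised to -1 to 1, where 1 is 2 pi rad. In form: [[[x, y, z, wx, wy, wz], ...]]. A call has 1 to 20 rows; each row is the pose to reach, as a shift and turn from the pose commanded when the call began, along the tool's axes at that moment, turning the shorter way round; what a row does not reach only later rows make up. A row lasts 1/8 s, in which the tool goes at most 62.5 mm and 10.7 degrees, less where a joint would pass 70% of its speed; a pose out of reach is approached as far as the arm can. A call with a number of a shift or a turn outside -1 to 1 is refused whole. A call with a gripper value outside its range is refused whole. "jaw" is the closure, from -1 (fully open) to 1 (shut), so that 0 is half open, set as the call begins (left out, the last holds). The fingers move at their own pace and stop on an object; "force" is the grip in N (left out, the last holds). Time passes only in rows, so rows that repeat a pose let the fingers close. It gives the time, the measured TCP pose, the force and the opening at its end, in the units of the state.
- env.state(): the state, without advancing time (a new reading comes with each control period).
- env.grab_frame(name): name is "scene" or "top"; returns (picture, depth): 400x640x3 uint8, red, green, blue; 400x640 float32, mm along the optical axis (not along the pixel's ray), 0 where there is no reading.
- env.get_calibration(name): a dict with "mtx" (3x3 intrinsics, pixels), "camera_from_world" (4x4, takes a point from world to camera coordinates). Camera axes: x right, y up, looking along -z (the intrinsics and any distortion apply to the point x, -y, -z); pixel columns grow to the right and rows downward; lengths in mm; the calibration is good to about 2 mm. A picture is of the moment at which its call begins. get_calibration takes no time and is no camera call.
- env.job_done(): hands the job in, once; it reports no verdict.
The state is a dict: "time_s": time; "qpos": joint angles; "qvel": joint speeds; "effort": joint torques, N m; "ee_pos": TCP position; "ee_rot": TCP orientation; "force": force on the tool from outside, world axes, zero at the start; "torque": the same for the moment, N m; "gripper_width": finger opening in mm.
Only numpy, scipy, OpenCV 4.12 (cv2) and the standard library are available. Lean on these libraries where they do the work, as an engineer would, in place of code of your own. Each camera call takes 0.05 s, during which the arm holds its last target.

## Working session

There is one attempt and no reset: what is moved stays moved. The work goes in short steps, Python scripts to look and compute and a tool call to move; the robot and the scene stay as the last step left them, time stands still between calls to the robot, and variables do not carry over. Pictures are saved under pics/ and viewed, and the job is handed in when it is done.

Besides the shell and the picture viewer there is one more tool, called after "Call:" as name([rows], argument=value, ...), one row to a line, values as JSON. send_rows: Moves the arm, as the interface text tells. Its arguments: {"type":"object","properties":{"commands":{"type":"array","items":{"type":"array","items":{"type":"array","items":{"type":"number","minimum":-1,"maximum":1}}}},"jaw":{"type":"number"},"force":{"type":"number"}},"required":["commands"]}

```bash
ls; mkdir -p pics; python3 - <<'E'
from workcell import env
import cv2,numpy as np
print(env.state())
for n in("scene","top"):
    p,d=env.grab_frame(n); cv2.imwrite(f"pics/{n}0.png",p[:,:,::-1]); np.savez(f"{n}0.npz",p=p,d=d)
    c=env.get_calibration(n); print(n,c)
E
```

```text
pics
{'time_s': 0.0, 'qpos': array([ 6.81825419e+01,  1.83522952e+01,  8.97051044e+01, -9.93969881e-04,
        7.20426463e+01, -1.14399359e+00]), 'qvel': array([ 0.00408645, -0.06806535,  0.045428  , -0.03881155,  0.00853556,
       -0.10748297]), 'effort': array([-6.47767829e-04, -4.12456226e+01, -2.31971186e+01,  7.26519129e-02,
        4.57085925e-02, -1.33370609e-04]), 'ee_pos': array([202.80407729, 537.52676774, 213.12253091]), 'ee_rot': array([ 179.39719522,   89.89994969, -111.27596197]), 'force': array([ 0.61512193,  0.14094535, -0.09397911]), 'torque': array([-0.04035304,  0.02169526, -0.05164362]), 'gripper_width': 91.33384179091316}
scene {'mtx': array([[369.84900291,   0.        , 318.96715419],
       [  0.        , 369.84900291, 198.93801293],
       [  0.        ,   0.        ,   1.        ]]), 'camera_from_world': array([[ 7.35182898e-01, -6.77728929e-01, -1.37697357e-02,
        -4.02151935e+02],
       [ 3.09988361e-01,  3.18063775e-01,  8.95959068e-01,
        -2.68247528e+02],
       [-6.02837725e-01, -6.62962242e-01,  4.43923128e-01,
        -6.04790131e+02],
       [ 0.00000000e+00,  0.00000000e+00,  0.00000000e+00,
         1.00000000e+00]])}
top {'mtx': array([[490.08713877,   0.        , 316.67843866],
       [  0.        , 490.08713877, 202.03270849],
       [  0.        ,   0.        ,   1.        ]]), 'camera_from_world': array([[ 1.33854544e-02, -9.99869630e-01,  9.03064996e-03,
        -8.87625589e+00],
       [ 9.92212603e-01,  1.44003711e-02,  1.23720569e-01,
        -5.64757764e+02],
       [-1.23834484e-01,  7.30426867e-03,  9.92276004e-01,
        -1.42983413e+03],
       [ 0.00000000e+00,  0.00000000e+00,  0.00000000e+00,
         1.00000000e+00]])}
```

View pics/scene0.png

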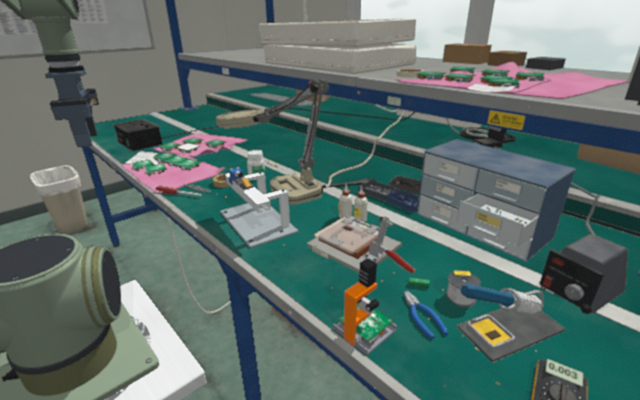

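View pics/top0.png

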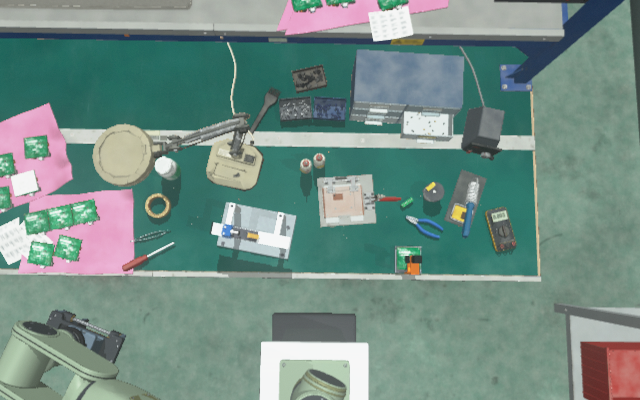

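```bash
python3 - <<'E'
import cv2,numpy as np
t=np.load("top0.npz")["p"][:,:,::-1]; s=np.load("scene0.npz")["p"][:,:,::-1]
z=lambda im,r,k:cv2.resize(im[r[1]:r[3],r[0]:r[2]],None,fx=k,fy=k,interpolation=cv2.INTER_NEAREST)
a=z(t,(200,190,310,270),7);b=z(t,(385,235,435,285),10)
cv2.imwrite("pics/t_rail.png",a);cv2.imwrite("pics/t_hang.png",b)
cv2.imwrite("pics/s_rail.png",z(s,(210,160,310,250),7));cv2.imwrite("pics/s_hang.png",z(s,(325,250,405,360),5))
E
```

```text
(no output)
```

View pics/t_rail.png

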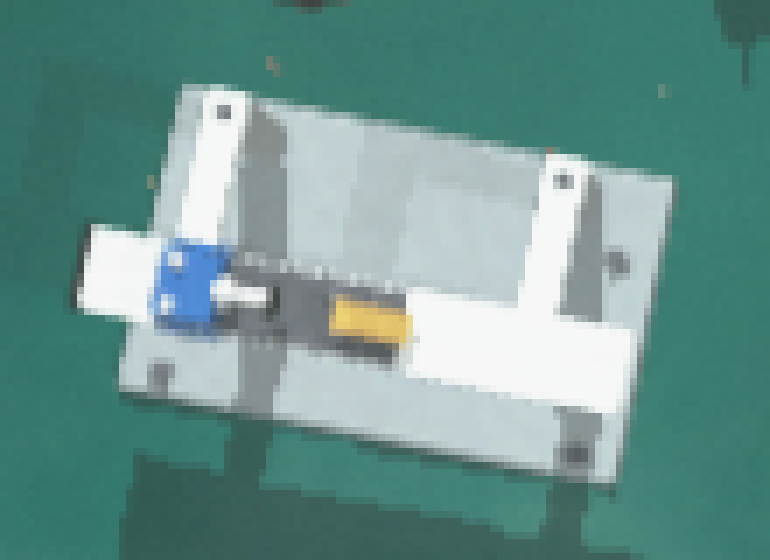

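View pics/t_hang.png

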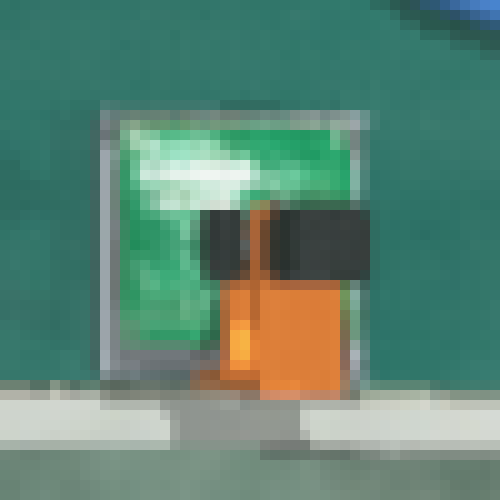

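View pics/s_rail.png

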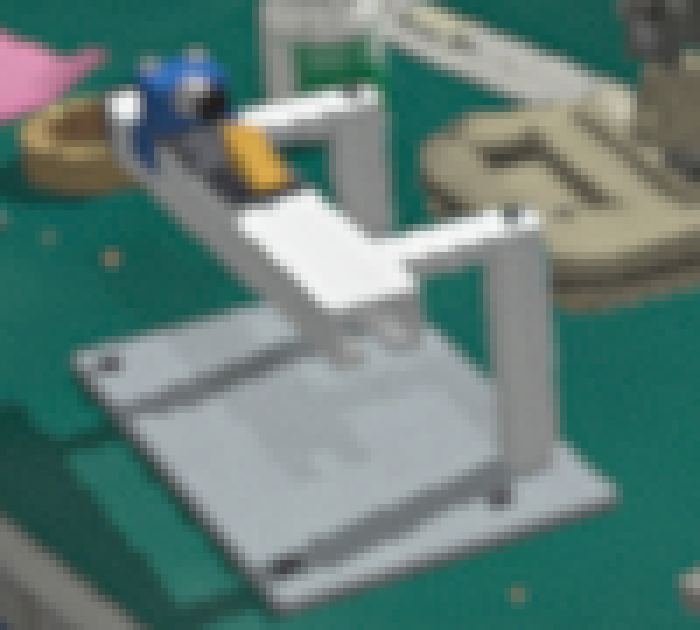

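View pics/s_hang.png

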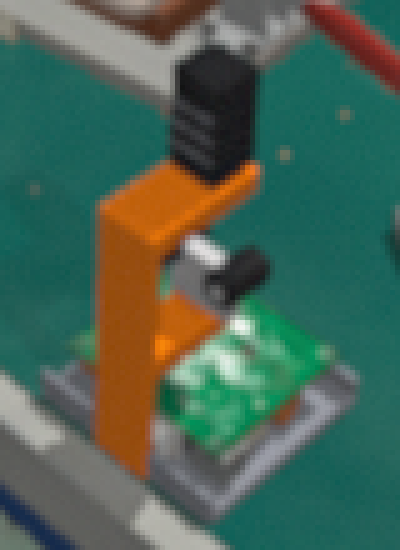

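```bash
cat >h.py <<'E'
import numpy as np,cv2
from workcell import env
C={n:env.get_calibration(n) for n in("scene","top")}
def campos(n):
    T=C[n]["camera_from_world"]; return -T[:3,:3].T@T[:3,3]
def ray(n,u,v):
    K=C[n]["mtx"];T=C[n]["camera_from_world"]
    d=np.array([(u-K[0,2])/K[0,0],-(v-K[1,2])/K[1,1],-1.]); return campos(n),T[:3,:3].T@d
def onz(n,u,v,z):
    o,d=ray(n,u,v); return (o+d*(z-o[2])/d[2])
def proj(n,p):
    K=C[n]["mtx"];T=C[n]["camera_from_world"]; q=T[:3,:3]@np.asarray(p,float)+T[:3,3]
    return np.array([K[0,0]*q[0]/-q[2]+K[0,2],K[1,1]*-q[1]/-q[2]+K[1,2]])
E
python3 - <<'E'
from h import *
print(campos("top"),campos("scene"))
t=np.load("top0.npz"); g=cv2.cvtColor(t["p"],cv2.COLOR_RGB2GRAY).astype(float)
np.set_printoptions(linewidth=250,precision=2,suppress=True)
print(g[226:254,256:294].astype(int))
d=t["d"]; 
for (u,v) in((265,238),(280,242),(215,228)): print(u,v,d[v-1:v+2,u-1:u+2].round(1).tolist())
E
```

```text
[ 383.41581087    9.70151535 1488.74240931] [  14.21852977 -588.18319982  503.28160582]
[[193 204 207 ... 204 205 202]
 [198 206 207 ... 205 204 196]
 [204 207 207 ... 206 204 188]
 ...
 [206 207 206 ... 106 107 106]
 [181 193 200 ... 108 108 107]
 [121 141 155 ... 107 107 108]]
265 238 [[1373.5999755859375, 1370.199951171875, 1374.199951171875], [1374.199951171875, 1370.300048828125, 1372.5999755859375], [1368.699951171875, 1368.4000244140625, 1374.4000244140625]]
280 242 [[1372.199951171875, 1373.4000244140625, 1371.699951171875], [1372.0999755859375, 1373.199951171875, 1373.9000244140625], [1373.800048828125, 1374.4000244140625, 1373.5999755859375]]
215 228 [[1379.0, 1374.5999755859375, 1375.4000244140625], [1373.0999755859375, 1375.300048828125, 1373.9000244140625], [1376.199951171875, 1374.800048828125, 1370.300048828125]]
```

```bash
python3 - <<'E'
from h import *
np.set_printoptions(linewidth=250,precision=2,suppress=True)
t=np.load("top0.npz"); g=cv2.cvtColor(t["p"],cv2.COLOR_RGB2GRAY).astype(float)
def cross(prof,i0):  # strongest edge near, midlevel crossing
    d=np.abs(np.diff(prof)); k=np.arange(len(d))
    j=np.argmax(d); lo=max(j-1,0);hi=min(j+2,len(d)); w=d[lo:hi]; return i0+(w*(k[lo:hi]+.5)).sum()/w.sum()
lowr=[];upr=[]
for u in range(260,288):
    b=238+ (u-260)*0.2  # approx
    r0=int(243+(u-258)*(248.5-243.5)/30)-3
    lowr.append((u,cross(g[r0:r0+8,u],r0)))
for u in list(range(260,273))+list(range(284,288)):
    r0=int(231.5+(u-258)*(236.5-231.5)/30)-3
    upr.append((u,cross(g[r0:r0+7,u],r0)))
lowr=np.array(lowr);upr=np.array(upr);print(lowr.T);print(upr.T)
mo=[]
for v in range(239,247):
    mo.append((cross(g[v,285:296],285),v))
mo=np.array(mo);print(mo.T)
ca=[]
for v in range(224,233): ca.append((cross(g[v,207:218],207),v))
print(np.array(ca).T)
def wl(n,pts,z): return np.array([onz(n,u+0.0,v,z)[:2] for u,v in pts])
for nm,p in(("low",lowr),("up",upr),("mouth",mo),("cap",np.array(ca))):
    w=wl("top",p,114)
    vx,vy,x0,y0=cv2.fitLine(w.astype(np.float32),cv2.DIST_HUBER,0,.01,.01).ravel()
    print(nm,"yaw-ish",np.degrees(np.arctan2(vy,vx)),x0,y0, "res",np.abs((w-[x0,y0])@[-vy,vx]).max())
E
```

```text
[[260.   261.   262.   263.   264.   265.   266.   267.   268.   269.   270.   271.   272.   273.   274.   275.   276.   277.   278.   279.   280.   281.   282.   283.   284.   285.   286.   287.  ]
 [243.55 243.77 243.48 244.3  244.31 244.52 244.64 244.45 245.19 245.29 245.54 245.77 245.62 246.26 246.28 246.54 246.78 246.72 246.82 247.56 247.49 247.66 247.68 247.96 248.31 248.46 248.73 248.55]]
[[260.   261.   262.   263.   264.   265.   266.   267.   268.   269.   270.   271.   272.   284.   285.   286.   287.  ]
 [230.66 230.83 231.34 231.56 231.57 231.62 231.85 232.29 232.35 232.5  232.66 232.92 233.16 235.54 235.71 235.74 236.21]]
[[290.66 290.59 290.46 290.37 290.3  289.68 289.6  289.49]
 [239.   240.   241.   242.   243.   244.   245.   246.  ]]
[[212.48 212.3  211.79 211.58 211.49 211.45 211.34 210.86 210.58]
 [224.   225.   226.   227.   228.   229.   230.   231.   232.  ]]
low yaw-ish 79.89457 428.98355 118.52875 res 1.2984939716890544
up yaw-ish 79.47897 464.79688 120.24187 res 0.701630992879594
mouth yaw-ish -9.404479 439.86472 72.26486 res 0.6891616722278134
cap yaw-ish -9.947733 477.36774 293.27304 res 0.6418049216796455
```

```bash
python3 - <<'E'
from h import *
np.set_printoptions(linewidth=250,precision=1,suppress=True,threshold=100000)
t=np.load("top0.npz"); g=cv2.cvtColor(t["p"],cv2.COLOR_RGB2GRAY).astype(int)
print(g[242:276,392:426])
P=t["p"].astype(int)
print("R-B");print((P[:,:,0]-P[:,:,2])[242:276,392:426])
for c in((395.5,246.5),(421,246.5),(395.5,273)): print(onz("top",*c,3))
print(onz("top",418,259.5,148))
E
```

```text
[[ 98  98  98  98  96  97  98  96  98  98  97  97  98  98  99 100  99  99  99  99 100  98  98  97  99  98  98  98  99  98 100  99  99  99]
 [ 97  97  99  98  98  98  95  96  98  98  97  98  98  97  99  98  99  99 100  98  97  98  98  97  98 100  99  99 100  97 102  98  99 100]
 [ 97  97  96  97  97  97  97  97  98  97  97  97  97  96  97  98  99  96  99 100  97  96  97  99  99  98  97 101 101 100 102 101  99  99]
 [ 93  94  94 107 104 101 101 100 101 101 101 101 101 102 101  90  89  88  89  88  89  95  95  99  95  98  95 101 101 101 102 101  98  99]
 [ 93  91  91 127 116 117 120 118 119 120 113 119 124 125 128 120 121 119 120 126 122 127 134 139 144 130 138 144 151 131 107 100 101  99]
 [ 92  92  89 127 117 142 152 137 129 131 128 132 138 134 138 135 138 137 141 145 140 138 145 149 155 142 161 158 163 136 106  99 101 100]
 [ 93  93  91 113 110 154 191 175 168 148 151 154 161 158 142 122 115 113 120 119 114 115 112 110 114 116 156 135 128 106  99 100 100  99]
 [ 94  94  92 139 127 141 187 198 208 186 190 194 189 197 182 146 127 127 126 128 124 119 117 114 119 122 152 130 127 108  97  
[... 7749 characters left out ...]
63 163 163 162 162 163  49 -11 -29 -56 -60 -58 -59]
 [-54 -51 -42 -17 -14 -14 -17 -17 -16 -15 -15 -16  35  74  83 136 143 140 143 163 163 163 164 163 160 163 165  58 -12 -31 -53 -60 -59 -57]
 [-17 -17 -18  -6  -4  -5  -6  -4  -4  -7  -8  -5  49  71  74  89 100 101 102 165 172 172 173 166 162 162 166  59  -9 -25 -26 -27 -27 -26]
 [  5   3   4   5   5   4   6   6   7   5   4   5  17  22  23  25  32  38  36  99 107 111 110  96  91  90  93  37   6   5   5   4   4   6]
 [  1   3   2   0   2   1   2   2   1   0   0   0  -1   0   2   1   0  -2   3   4   5   4   3   3   5   3   4   2   4   8   7   7   8   9]]
[ 436.7 -241.5    3. ]
[ 437.8 -318.8    3. ]
[ 357.4 -241.     3. ]
[ 397.1 -278.1  148. ]
```

```bash
cat >>h.py <<'E'
from scipy.spatial.transform import Rotation as Ro
def R_of(rpy): return Ro.from_euler("xyz",rpy,degrees=True)
def Rt(jaw_yaw):  # tool x down, tool z at heading jaw_yaw
    a=np.radians(jaw_yaw); x=np.array([0,0,-1.]); z=np.array([np.cos(a),np.sin(a),0]); return Ro.from_matrix(np.c_[x,np.cross(z,x),z])
def row(p,R,s=None):
    s=s or env.state(); R0=R_of(s["ee_rot"]); d=R0.inv().apply(np.asarray(p,float)-s["ee_pos"])/100
    w=(R0.inv()*R).as_rotvec()/(2*np.pi); return np.round(np.r_[d,w],4)
E
python3 - <<'E'
from h import *
np.set_printoptions(linewidth=250,precision=3,suppress=True)
s=env.state(); R=R_of(s["ee_rot"]).as_matrix(); print(R)
print("block",onz("top",417.4,258.9,148),"tray",onz("top",(394.5+420.9)/2,260,6))
t=np.load("top0.npz");P=t["p"].astype(float);g=P[:,:,0]
pts=[]
for u in range(222,286):
    v0=int(245.5+(u-217)*(259.6-245.5)/(287.8-217))
    d=np.abs(np.diff(g[v0-4:v0+5,u])); j=d.argmax(); k=np.arange(len(d));sl=slice(max(j-1,0),j+2); pts.append((u,v0-4+(d[sl]*(k[sl]+.5)).sum()/d[sl].sum()))
w=np.array([onz("top",u,v,8)[:2] for u,v in pts]).astype(np.float32)
f=cv2.fitLine(w,cv2.DIST_HUBER,0,.01,.01).ravel(); print("base low",np.degrees(np.arctan2(f[1],f[0])),f, np.abs((w-f[2:])@[-f[1],f[0]]).mean())
pts=[]
for u in range(240,295):
    v0=int(203.2+(u-236)*(215-203.2)/(296-236))
    d=np.abs(np.diff(g[v0-4:v0+5,u])); j=d.argmax(); k=np.arange(len(d));sl=slice(max(j-1,0),j+2); pts.append((u,v0-4+(d[sl]*(k[sl]+.5)).sum()/d[sl].sum()))
w=np.array([onz("top",u,v,8)[:2] for u,v in pts]).astype(np.float32)
f=cv2.fitLine(w,cv2.DIST_HUBER,0,.01,.01).ravel(); print("base up",np.degrees(np.arctan2(f[1],f[0])),f, np.abs((w-f[2:])@[-f[1],f[0]]).mean())
for a in(0,180): print(a,row([397,-277,220],Rt(a)))
E
```

```text
[[-0.001 -0.936  0.353]
 [-0.001  0.353  0.936]
 [-1.     0.    -0.002]]
block [ 398.7   -276.475  148.   ] tray [ 396.635 -277.498    6.   ]
base low 79.69013 [  0.179   0.984 416.393 202.795] 0.26823777
base up 79.823524 [  0.177   0.984 543.46  149.777] 0.39952877
0 [-0.057 -4.692 -6.936  0.193 -0.     0.   ]
180 [-0.057 -4.692 -6.936 -0.307 -0.    -0.   ]
```

Call:
send_rows([
  [[-0.25,-0.48,-0.14,0.06,0,0],[-0.47,-0.96,-0.28,0.1,0,0],[-0.47,-0.96,-0.28,0.13,0,0],[-0.47,-0.96,-0.28,0.16,0,0],[-0.47,-0.96,-0.28,0.193,0,0],[-0.47,-0.96,-0.28,0.193,0,0],[-0.47,-0.96,-0.28,0.193,0,0]],
], jaw=-1)

```text
time_s: 0.98
ee_pos: [282.8, 477.6, 260.5]
ee_rot: [-123.5, 89.9, -123.9]
force: [0.1, -0.4, 0.3]
gripper_width: 91.1
```

Call:
send_rows([
  [[0,-0.4,0.4,0,0,0],[0,-0.8,0.8,0,0,0],[0,-1,1,0,0,0]],
])

```text
time_s: 1.35
ee_pos: [383.9, 375.6, 260.5]
ee_rot: [-106.3, 89.9, -106.6]
force: [-0.2, -0.3, 0.2]
gripper_width: 91.5
```

Call:
send_rows([
  [[0,-0.5,0.1,0,0,0],[0,-1,0.16,0,0,0]],
])

```text
time_s: 1.6
ee_pos: [398.7, 276.0, 260.3]
ee_rot: [-132.3, 89.9, -132.5]
force: [0.3, -0.4, -0.1]
gripper_width: 91.0
```

Call:
send_rows([
  [[0,-0.5,0,0,0,0],[0,-1,0,0,0,0]],
])

```text
time_s: 1.85
ee_pos: [397.8, 175.9, 260.6]
ee_rot: [-140.0, 90.0, -140.2]
force: [0.9, -0.1, 0.8]
gripper_width: 91.2
```

Call:
send_rows([
  [[0,-0.5,0,0,0,0],[0,-1,0,0,0,0]],
])

```text
time_s: 2.1
ee_pos: [397.4, 76.0, 260.7]
ee_rot: [-143.8, 90.0, -143.9]
force: [0.6, 0.4, -0.4]
gripper_width: 91.3
```

Call:
send_rows([
  [[0,-0.5,0,0,0,0],[0,-1,0,0,0,0]],
])

```text
time_s: 2.35
ee_pos: [397.1, -23.9, 260.8]
ee_rot: [63.7, 90.0, 63.6]
force: [0.7, 0.9, 0.2]
gripper_width: 91.4
```

Call:
send_rows([
  [[0,-0.5,0,0,0,0],[0,-1,0,0,0,0]],
])

```text
time_s: 2.6
ee_pos: [396.9, -124.0, 260.8]
ee_rot: [89.0, 90.0, 88.8]
force: [0.8, 1.0, 0.4]
gripper_width: 91.3
```

Call:
send_rows([
  [[0,-0.5,0,0,0,0],[0,-1,0,0,0,0],[0,-1,0,0,0,0]],
])

```text
time_s: 2.98
ee_pos: [396.7, -225.0, 260.3]
ee_rot: [176.3, 89.9, 175.9]
force: [0.3, 0.7, -0.4]
gripper_width: 91.7
```

Call:
send_rows([
  [[0.1,-0.3,0.01,0,0,0],[0.4,-0.52,0.01,0,0,0],[0.9,-0.52,0.01,0,0,0],[0.9,-0.52,0.01,0,0,0],[0.9,-0.52,0.01,0,0,0]],
])

```text
time_s: 3.6
ee_pos: [398.9, -274.2, 172.4]
ee_rot: [-27.1, 89.9, -27.2]
force: [-0.5, -0.4, -0.1]
gripper_width: 91.2
```

```bash
python3 - <<'E'
from h import *
for n,r in(("scene",(320,210,420,350)),("top",(370,220,450,290))):
    p,d=env.grab_frame(n); cv2.imwrite(f"pics/{n}1.png",cv2.resize(p[r[1]:r[3],r[0]:r[2],::-1],None,fx=4 if n=="scene" else 8,fy=4 if n=="scene" else 8,interpolation=cv2.INTER_NEAREST)); np.savez(f"{n}1.npz",p=p)
s=env.state();print(s["ee_pos"],s["ee_rot"],proj("scene",s["ee_pos"]),proj("top",s["ee_pos"]))
print(R_of(s["ee_rot"]).as_matrix())
E
```

```text
[ 399.26280182 -274.69429704  173.07132633] [-32.5920356   89.76254733 -32.69969578] [366.36296673 247.35647987] [418.73010497 258.59830502]
[[ 0.0034875   0.00188292  0.99999215]
 [-0.00223891  0.99999574 -0.00187511]
 [-0.99999141 -0.00223235  0.0034917 ]]
```

View pics/scene1.png

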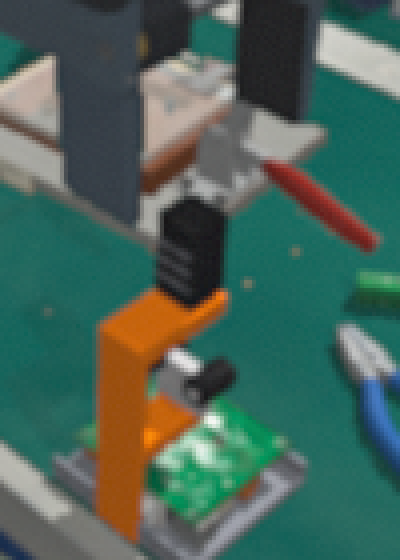

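View pics/top1.png

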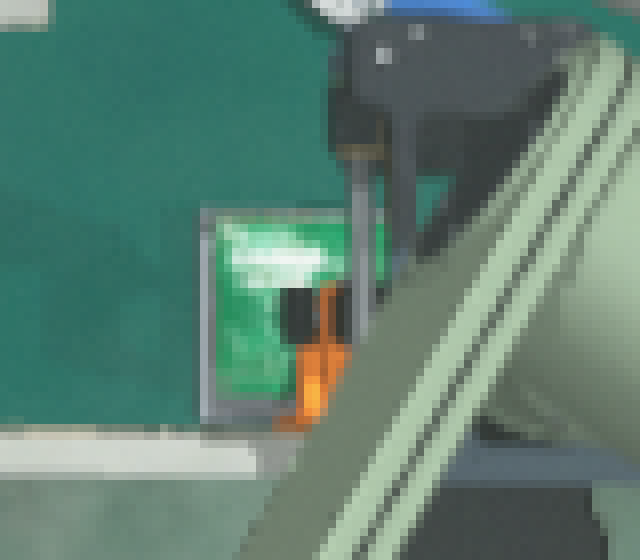

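Call:
send_rows([
  [[0.2,-0.02,-0.01,0,0,0],[0.4,-0.02,-0.01,0,0,0],[0.55,-0.02,-0.01,0,0,0],[0.61,-0.02,-0.01,0,0,0],[0.61,-0.02,-0.01,0,0,0],[0.61,-0.02,-0.01,0,0,0]],
])

```text
time_s: 4.45
ee_pos: [397.5, -276.8, 110.9]
ee_rot: [-33.2, 89.9, -33.4]
force: [-0.0, -0.5, 0.0]
gripper_width: 91.1
```

Call:
send_rows([
  [[0,0,0,0,0,0],[0,0,0,0,0,0],[0,0,0,0,0,0],[0,0,0,0,0,0],[0,0,0,0,0,0],[0,0,0,0,0,0],[0,0,0,0,0,0],[0,0,0,0,0,0]],
], jaw=1, force=10)

```text
time_s: 5.45
ee_pos: [396.8, -276.2, 109.7]
ee_rot: [134.0, 90.0, 133.9]
force: [-0.9, 0.8, -1.3]
gripper_width: 22.0
```

Call:
send_rows([
  [[0,0,0,0,0,0],[0,0,0,0,0,0],[-0.1,0,0,0,0,0],[-0.3,0,0,0,0,0],[-0.6,0,0,0,0,0],[-0.8,0,0,0,0,0],[-0.8,0,0,0,0,0]],
], force=40)

```text
time_s: 6.32
ee_pos: [397.6, -277.0, 191.6]
ee_rot: [-38.3, 89.8, -38.5]
force: [0.3, 0.4, -2.6]
gripper_width: 21.8
```

Call:
send_rows([
  [[0,0.2,0,0,0,0],[0,0.5,0,0,0,0],[0,0.8,0,0,0,0],[0,1,0,0,0,0]],
])

```text
time_s: 6.82
ee_pos: [395.7, -173.8, 188.6]
ee_rot: [144.1, 89.8, 144.0]
force: [-0.3, -0.6, -3.0]
gripper_width: 21.7
```

Call:
send_rows([
  [[0,0.3,0.1,0,0,0],[0,0.6,0.2,0,0,0],[0,0.9,0.3,0,0,0],[0,1,0.3,0,0,0]],
])

```text
time_s: 7.32
ee_pos: [426.5, -74.3, 188.9]
ee_rot: [159.3, 89.8, 159.3]
force: [-0.2, -0.1, -3.8]
gripper_width: 21.7
```

Call:
send_rows([
  [[0,0.2,0,0.01,0,0],[0.1,0.5,0,0.02,0,0],[0.2,0.7,0,0.028,0,0],[0.3,0.8,0,0.028,0,0],[0.445,0.8,0,0.028,0,0],[0.445,0.8,0,0.028,0,0],[0.445,0.8,0,0.028,0,0]],
])

```text
time_s: 8.2
ee_pos: [427.8, 3.2, 145.6]
ee_rot: [-22.2, 90.0, -32.4]
force: [0.2, -1.2, -2.8]
gripper_width: 21.8
```

```bash
python3 - <<'E'
from h import *
for n,r in(("scene",(210,130,350,270)),("top",(190,180,330,280))):
    p,d=env.grab_frame(n); cv2.imwrite(f"pics/{n}2.png",cv2.resize(p[r[1]:r[3],r[0]:r[2],::-1],None,fx=5,fy=5,interpolation=cv2.INTER_NEAREST)); np.savez(f"{n}2.npz",p=p)
s=env.state();print(s["time_s"],s["ee_pos"],s["ee_rot"],s["force"],s["gripper_width"])
print(R_of(s["ee_rot"]).as_matrix())
E
```

```text
8.3 [428.06085302   3.21655497 145.92612921] [ 7.81542466 89.93741746 -2.43512686] [ 1.26428224  0.22201541 -3.69350694] 21.689641760719873
[[ 1.09128475e-03  1.77952937e-01  9.84038394e-01]
 [-4.64086196e-05  9.84038988e-01 -1.77952993e-01]
 [-9.99999403e-01  1.48529524e-04  1.08212530e-03]]
```

View pics/scene2.png

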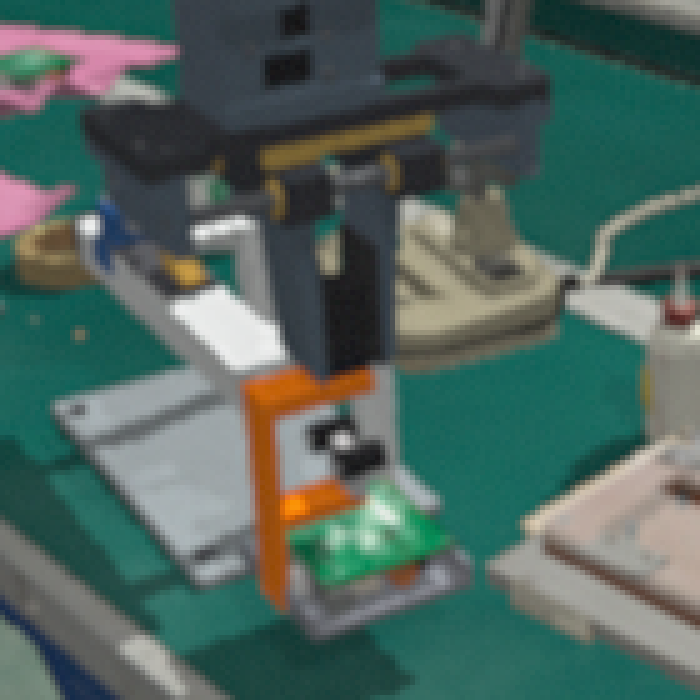

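View pics/top2.png

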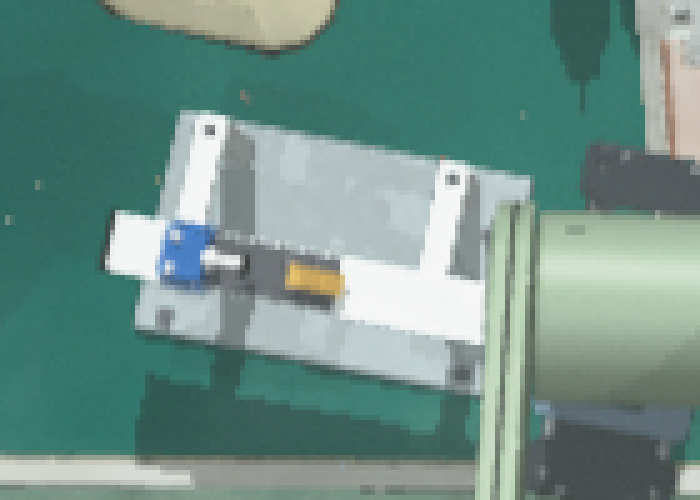

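```bash
python3 - <<'E'
from h import *
ey=np.array([.178,.984,0]);ex=np.array([.984,-.178,0])
tc=np.array([428.0,3.3,0])  # tool
def H(x,y,z): return tc+ex*x+ey*y+np.array([0,0,z+35.5])
P=np.load("scene2.npz")["p"].copy()
k=6;r=(240,170,340,260)
im=cv2.resize(P[r[1]:r[3],r[0]:r[2],::-1],None,fx=k,fy=k,interpolation=cv2.INTER_CUBIC)
def px(p): q=(proj("scene",p)-[r[0],r[1]]+.5)*k; return tuple(int(round(a)) for a in q)
L=[((-42,-12,0),(-42,-12,106)),((-42,12,40),(-42,12,106)),((-36,-12,20),(-36,-12,96)),((-42,-12,106),(11,-12,106)),((-42,12,106),(-42,-12,106)),((11,-12,96),(11,-12,106)),((-40,-40,6),(40,-40,6)),((40,-40,0),(40,40,0))]
for a,b in L: cv2.line(im,px(H(*a)),px(H(*b)),(255,0,255),1)
rc=418.5;m=149.0
def Rl(x,y,z): return ex*(rc+x)+ey*(m+110+y)+np.array([0,0,z])
for a,b in [((-16,-110,114),(-16,60,114)),((-16,-110,114),(-16,-110,90)),((-16,-110,90),(-16,110,90)),((16,-110,114),(-16,-110,114))]: cv2.line(im,px(Rl(*a)),px(Rl(*b)),(255,255,0),1)
cv2.imwrite("pics/ov2.png",im)
P=np.load("scene0.npz")["p"]; r=(215,160,305,220);k=8
im=cv2.resize(P[r[1]:r[3],r[0]:r[2],::-1],None,fx=k,fy=k,interpolation=cv2.INTER_CUBIC)
for a,b in [((-16,-110,114),(-16,110,114)),((-16,-110,114),(-16,-110,90)),((-16,-110,90),(-16,110,90)),((16,-110,114),(-16,-110,114)),((16,-110,114),(16,-110,90)),((16,-110,114),(16,110,114))]: cv2.line(im,px(Rl(*a)),px(Rl(*b)),(255,0,255),1)
cv2.imwrite("pics/ov0.png",im)
E
```

```text
(no output)
```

View pics/ov2.png

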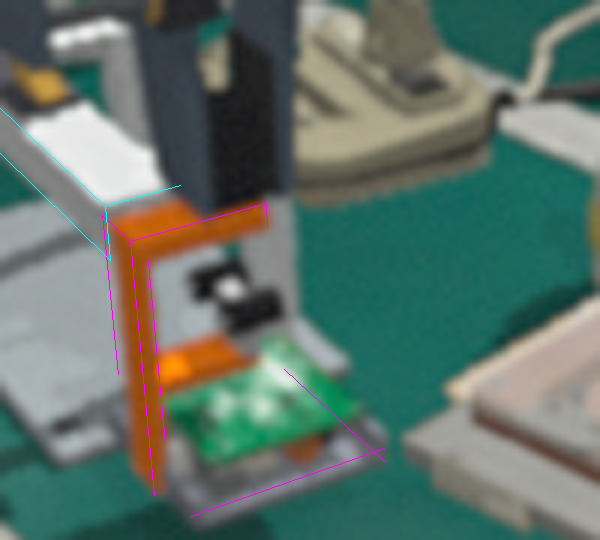

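View pics/ov0.png

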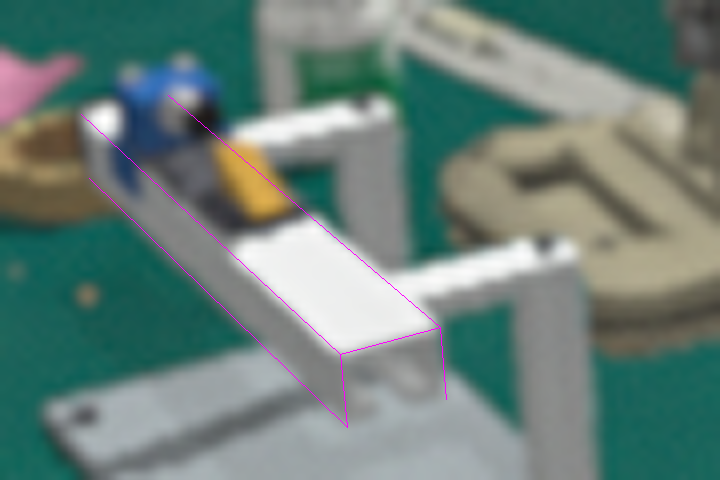

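Call:
send_rows([
  [[0,0.1,-0.03,0,0,0],[0,0.2,-0.03,0,0,0],[0,0.3,-0.03,0,0,0],[0,0.38,-0.03,0,0,0],[0,0.38,-0.03,0,0,0],[0,0.38,-0.03,0,0,0]],
])

```text
time_s: 9.05
ee_pos: [431.4, 41.4, 145.4]
ee_rot: [-132.3, 90.0, -142.5]
force: [0.7, 0.2, -2.5]
gripper_width: 22.0
```

```bash
cat >st.py <<'E'
from h import *
import sys
n=int(sys.argv[1]) if len(sys.argv)>1 else 1
ey=np.array([.178,.984,0]);ex=np.array([.984,-.178,0])
A=[]
for i in range(n):
    p,d=env.grab_frame("scene"); s=env.state(); A.append(np.r_[s["ee_pos"]@ex,s["ee_pos"]@ey,s["ee_pos"][2],s["force"]@ex,s["force"]@ey,s["force"][2]])
print(s["time_s"],"ex,ey,z",np.mean(A,0)[:3].round(2),"Fx,Fy,Fz",np.mean(A,0)[3:].round(2),"torque",s["torque"].round(2),s["gripper_width"].round(1))
r=(220,130,320,230); k=6
cv2.imwrite(f"pics/s_{s['time_s']:.2f}.png",cv2.resize(p[r[1]:r[3],r[0]:r[2],::-1],None,fx=k,fy=k,interpolation=cv2.INTER_CUBIC)); print(f"pics/s_{s['time_s']:.2f}.png")
E
python3 st.py 4
```

```text
Traceback (most recent call last):
  File "st.py", line 8, in <module>
    print(s["time_s"],"ex,ey,z",np.mean(A,0)[:3].round(2),"Fx,Fy,Fz",np.mean(A,0)[3:].round(2),"torque",s["torque"].round(2),s["gripper_width"].round(1))
                                                                                                                             ^^^^^^^^^^^^^^^^^^^^^^^^
AttributeError: 'float' object has no attribute 'round'
```

```bash
sed -i 's/s\["gripper_width"\].round(1)/round(s["gripper_width"],1)/' st.py; python3 st.py 4; ls pics/s_*
```

```text
9.45 ex,ey,z [417.19 117.4  145.45] Fx,Fy,Fz [ 0.12 -0.09 -3.03] torque [-0.06  0.04  0.  ] 21.5
pics/s_9.45.png
pics/s_9.45.png
pics/s_hang.png
pics/s_rail.png
```

View pics/s_9.45.png

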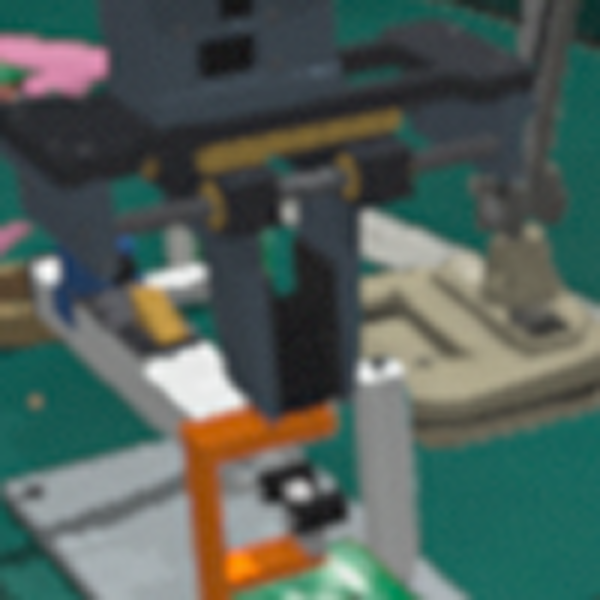

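Call:
send_rows([
  [[0,0.02,0.003,0,0,0],[0,0.04,0.003,0,0,0],[0,0.06,0.003,0,0,0],[0,0.07,0.003,0,0,0],[0,0.08,0.003,0,0,0],[0,0.09,0.003,0,0,0]],
])

```text
time_s: 10.2
ee_pos: [433.3, 50.3, 145.4]
ee_rot: [122.6, 90.0, 112.3]
force: [-0.7, 0.4, -3.4]
gripper_width: 21.4
```

Call:
send_rows([
  [[0,0.01,0,0,0,0],[0,0.02,0,0,0,0]],
])

```text
time_s: 10.45
ee_pos: [433.7, 52.3, 145.4]
ee_rot: [89.1, 90.0, 78.8]
force: [-0.8, 0.1, -3.3]
gripper_width: 21.8
```

Call:
send_rows([
  [[0,0.01,0,0,0,0],[0,0.02,0,0,0,0]],
])

```text
time_s: 10.7
ee_pos: [434.1, 54.3, 145.4]
ee_rot: [83.8, 90.0, 73.5]
force: [0.1, -0.2, -2.4]
gripper_width: 21.8
```

Call:
send_rows([
  [[0,0.01,0,0,0,0],[0,0.02,0,0,0,0]],
])

```text
time_s: 10.95
ee_pos: [434.4, 56.2, 145.4]
ee_rot: [102.0, 90.0, 91.8]
force: [-0.5, 0.6, -2.6]
gripper_width: 21.9
```

Call:
send_rows([
  [[0,0.01,0,0,0,0],[0,0.02,0,0,0,0]],
])

```text
time_s: 11.2
ee_pos: [434.8, 58.2, 145.4]
ee_rot: [88.7, 90.0, 78.5]
force: [0.2, 0.6, -3.8]
gripper_width: 21.6
```

Call:
send_rows([
  [[0,0.01,0,0,0,0],[0,0.02,0,0,0,0]],
])

```text
time_s: 11.45
ee_pos: [435.1, 60.2, 145.4]
ee_rot: [96.6, 90.0, 86.3]
force: [-1.1, 0.4, -3.6]
gripper_width: 21.4
```

```bash
python3 st.py 3
```

```text
11.6 ex,ey,z [417.5  136.69 145.44] Fx,Fy,Fz [ 0.46 -0.33 -3.02] torque [-0.09  0.07 -0.01] 21.9
pics/s_11.60.png
```

Call:
send_rows([
  [[0,0.01,0,0,0,0],[0,0.02,0,0,0,0]],
])

```text
time_s: 11.85
ee_pos: [435.5, 62.1, 145.5]
ee_rot: [72.5, 90.0, 62.3]
force: [-1.1, -0.3, -3.2]
gripper_width: 21.7
```

Call:
send_rows([
  [[0,0.01,0,0,0,0],[0,0.02,0,0,0,0]],
])

```text
time_s: 12.1
ee_pos: [435.9, 64.1, 145.4]
ee_rot: [91.0, 90.0, 80.8]
force: [-0.4, -0.1, -2.8]
gripper_width: 21.6
```

Call:
send_rows([
  [[0,0.01,0,0,0,0],[0,0.02,0,0,0,0]],
])

```text
time_s: 12.35
ee_pos: [436.2, 66.1, 145.4]
ee_rot: [71.5, 90.0, 61.2]
force: [-0.7, -0.3, -2.7]
gripper_width: 22.2
```

Call:
send_rows([
  [[0,0.01,0,0,0,0],[0,0.02,0,0,0,0]],
])

```text
time_s: 12.6
ee_pos: [436.6, 68.0, 145.4]
ee_rot: [101.7, 90.0, 91.5]
force: [0.3, 0.5, -3.1]
gripper_width: 21.5
```

```bash
python3 st.py 3
```

```text
12.75 ex,ey,z [417.48 144.7  145.43] Fx,Fy,Fz [-0.28  0.34 -3.33] torque [-0.09  0.08 -0.06] 21.7
pics/s_12.75.png
```

Call:
send_rows([
  [[0,0.01,0,0,0,0],[0,0.02,0,0,0,0],[0,0.03,0,0,0,0],[0,0.04,0,0,0,0]],
])

```text
time_s: 13.25
ee_pos: [437.3, 72.0, 145.4]
ee_rot: [84.5, 90.0, 74.3]
force: [0.3, 0.6, -2.4]
gripper_width: 21.5
```

Call:
send_rows([
  [[0,0.01,0,0,0,0],[0,0.02,0,0,0,0],[0,0.03,0,0,0,0],[0,0.04,0,0,0,0]],
])

```text
time_s: 13.75
ee_pos: [438.0, 75.9, 145.5]
ee_rot: [70.5, 90.0, 60.3]
force: [0.4, -0.1, -3.1]
gripper_width: 21.9
```

Call:
send_rows([
  [[0,0.01,0,0,0,0],[0,0.02,0,0,0,0],[0,0.03,0,0,0,0],[0,0.04,0,0,0,0]],
])

```text
time_s: 14.25
ee_pos: [438.7, 79.8, 145.4]
ee_rot: [136.9, 90.0, 126.6]
force: [0.1, -0.4, -3.7]
gripper_width: 21.6
```

```bash
python3 st.py 3
```

```text
14.4 ex,ey,z [417.48 156.7  145.45] Fx,Fy,Fz [-0.11  0.39 -3.66] torque [-0.08  0.1  -0.  ] 21.9
pics/s_14.40.png
```

View pics/s_14.40.png

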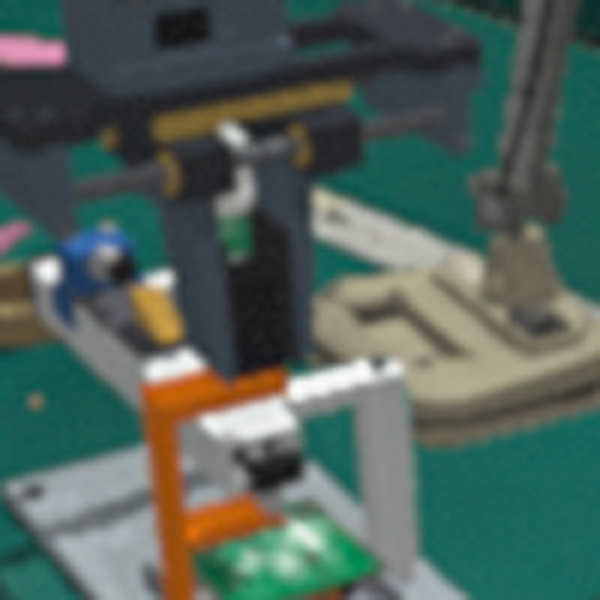

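Call:
send_rows([
  [[0,0.02,0,0,0,0],[0,0.04,0,0,0,0],[0,0.06,0,0,0,0],[0,0.08,0,0,0,0]],
])

```text
time_s: 14.9
ee_pos: [440.2, 87.8, 145.5]
ee_rot: [58.8, 90.0, 48.6]
force: [-0.0, -0.6, -3.9]
gripper_width: 21.7
```

Call:
send_rows([
  [[0,0.02,0,0,0,0],[0,0.04,0,0,0,0],[0,0.06,0,0,0,0],[0,0.08,0,0,0,0]],
])

```text
time_s: 15.4
ee_pos: [441.5, 95.7, 145.4]
ee_rot: [110.9, 90.0, 100.7]
force: [-0.7, -0.3, -2.4]
gripper_width: 21.9
```

Call:
send_rows([
  [[0,0,0.005,0,0,0],[0,0,0.01,0,0,0],[0,0,0.01,0,0,0]],
])

```text
time_s: 15.78
ee_pos: [442.5, 95.3, 145.4]
ee_rot: [134.5, 90.0, 124.3]
force: [-1.1, 0.5, -2.9]
gripper_width: 21.8
```

```bash
python3 st.py 3
```

```text
15.925 ex,ey,z [418.47 172.53 145.43] Fx,Fy,Fz [ 0.21 -0.42 -3.59] torque [-0.13  0.07 -0.03] 21.8
pics/s_15.93.png
```

Call:
send_rows([
  [[0,0,0.005,0,0,0],[0,0,0.005,0,0,0]],
])

```text
time_s: 16.18
ee_pos: [443.1, 95.2, 145.5]
ee_rot: [54.6, 90.0, 44.3]
force: [0.2, 0.2, -2.6]
gripper_width: 21.8
```

Call:
send_rows([
  [[0,0,0.003,0,0,0],[0,0,0.005,0,0,0]],
])

```text
time_s: 16.42
ee_pos: [443.5, 95.2, 145.4]
ee_rot: [60.2, 90.0, 50.0]
force: [0.9, 0.4, -2.3]
gripper_width: 21.7
```

```bash
python3 st.py 3
```

```text
16.575 ex,ey,z [419.49 172.6  145.43] Fx,Fy,Fz [ 0.06  0.04 -3.16] torque [-0.09  0.06  0.  ] 21.9
pics/s_16.57.png
```

Call:
send_rows([
  [[0,0,0.003,0,0,0],[0,0,0.005,0,0,0],[0,0,0.005,0,0,0]],
])

```text
time_s: 16.95
ee_pos: [443.9, 95.1, 145.4]
ee_rot: [151.0, 90.0, 140.7]
force: [-0.1, 0.1, -2.9]
gripper_width: 22.0
```

```bash
python3 st.py 3
```

```text
17.1 ex,ey,z [419.89 172.59 145.43] Fx,Fy,Fz [-0.13  0.31 -3.69] torque [-0.07  0.12 -0.01] 22.0
pics/s_17.10.png
```

Call:
send_rows([
  [[0,0,0.003,0,0,0],[0,0,0.005,0,0,0],[0,0,0.005,0,0,0]],
])

```text
time_s: 17.48
ee_pos: [444.0, 95.0, 145.3]
ee_rot: [-178.5, 89.9, 171.2]
force: [-2.6, 0.8, -3.4]
gripper_width: 21.8
```

```bash
python3 st.py 3
```

```text
17.625 ex,ey,z [419.99 172.55 145.33] Fx,Fy,Fz [-2.53  0.31 -2.34] torque [ 0.07  0.65 -0.01] 21.9
pics/s_17.62.png
```

Call:
send_rows([
  [[0,0,-0.01,0,0,0],[0,0,-0.021,0,0,0],[0,0.02,-0.021,0,0,0],[0,0.04,-0.021,0,0,0],[0,0.06,-0.021,0,0,0]],
])

```text
time_s: 18.25
ee_pos: [443.7, 101.4, 145.5]
ee_rot: [26.8, 90.0, 16.5]
force: [0.3, 0.4, -3.4]
gripper_width: 21.9
```

```bash
python3 st.py 3
```

```text
18.4 ex,ey,z [418.48 178.87 145.46] Fx,Fy,Fz [-0.25 -0.03 -3.07] torque [-0.16  0.11  0.05] 21.8
pics/s_18.40.png
```

```bash
python3 - <<'E'
from h import *
ey=np.array([.178,.984,0]);ex=np.array([.984,-.178,0])
for nm,u,v,z in(("buffer tip",239.5,232.4,136),("ramp start R",258.5,236.5,115),("ramp left",247,235,121),("blue right face",232,231,136)):
    p=onz("top",u,v,z); print(nm,p.round(1),"ey",p@ey,"ex",p@ex)
E
```

```text
buffer tip [464.8 211.3 136. ] ey 290.6927184444228 ex 419.7469145854651
ramp start R [455.3 161.  115. ] ey 239.4965306142841 ex 419.3934040285404
ramp left [458.8 192.5 121. ] ey 271.0553245921498 ex 417.15472026360595
blue right face [468.4 232.1 136. ] ey 311.7699206321579 ex 419.5625203892151
```

Call:
send_rows([
  [[0.005,0,0,0,0,0],[0.01,0.02,0,0,0,0],[0.01,0.04,0,0,0,0],[0.01,0.06,0,0,0,0],[0.01,0.08,0,0,0,0],[0.01,0.1,0,0,0,0]],
])

```text
time_s: 19.15
ee_pos: [445.3, 111.3, 144.4]
ee_rot: [70.7, 90.0, 60.5]
force: [0.0, 0.2, -3.6]
gripper_width: 21.8
```

Call:
send_rows([
  [[0,0.03,0,0,0,0],[0,0.06,0,0,0,0],[0,0.09,0,0,0,0],[0,0.12,0,0,0,0],[0,0.15,0,0,0,0]],
])

```text
time_s: 19.77
ee_pos: [448.0, 126.1, 144.4]
ee_rot: [72.0, 90.0, 61.7]
force: [0.9, 0.6, -3.6]
gripper_width: 21.6
```

```bash
python3 st.py 2
```

```text
19.875 ex,ey,z [418.41 204.03 144.46] Fx,Fy,Fz [-0.02  0.21 -3.47] torque [-0.08  0.05  0.06] 21.8
pics/s_19.88.png
```

Call:
send_rows([
  [[0,0.02,0,0,0,0],[0,0.04,0,0,0,0],[0,0.06,0,0,0,0],[0,0.08,0,0,0,0],[0,0.1,0,0,0,0],[0,0.12,0,0,0,0],[0,0.14,0,0,0,0]],
])

```text
time_s: 20.75
ee_pos: [450.4, 139.8, 144.4]
ee_rot: [86.2, 90.0, 75.9]
force: [0.1, 1.0, -3.6]
gripper_width: 21.8
```

```bash
python3 st.py 2
```

```text
20.85 ex,ey,z [418.42 217.88 144.47] Fx,Fy,Fz [-0.01  0.47 -3.18] torque [-0.13  0.06 -0.01] 21.8
pics/s_20.85.png
```

Call:
send_rows([
  [[0,0.01,0,0,0,0],[0,0.02,0,0,0,0],[0,0.03,0,0,0,0],[0,0.04,0,0,0,0],[0,0.05,0,0,0,0],[0,0.06,0,0,0,0],[0,0.07,0,0,0,0],[0,0.08,0,0,0,0]],
], force=50)

```text
time_s: 21.85
ee_pos: [451.8, 147.6, 144.4]
ee_rot: [97.3, 90.0, 87.1]
force: [-1.0, -0.8, -2.1]
gripper_width: 22.0
```

Call:
send_rows([
  [[0,0.01,0,0,0,0],[0,0.02,0,0,0,0],[0,0.03,0,0,0,0],[0,0.04,0,0,0,0]],
])

```text
time_s: 22.35
ee_pos: [452.5, 151.5, 144.5]
ee_rot: [103.2, 90.0, 93.0]
force: [0.1, 0.1, -2.6]
gripper_width: 21.7
```

Call:
send_rows([
  [[0,0.01,0,0,0,0],[0,0.02,0,0,0,0],[0,0.03,0,0,0,0],[0,0.04,0,0,0,0]],
])

```text
time_s: 22.85
ee_pos: [453.2, 155.5, 144.4]
ee_rot: [93.2, 90.0, 83.0]
force: [1.0, 0.5, -3.8]
gripper_width: 21.8
```

```bash
python3 st.py 2
```

```text
22.95 ex,ey,z [418.36 233.74 144.45] Fx,Fy,Fz [-0.25 -0.18 -3.35] torque [-0.11  0.05  0.04] 21.5
pics/s_22.95.png
```

Call:
send_rows([
  [[0,0.01,0,0,0,0],[0,0.02,0,0,0,0],[0,0.03,0,0,0,0],[0,0.04,0,0,0,0]],
])

```text
time_s: 23.45
ee_pos: [454.0, 159.4, 144.4]
ee_rot: [56.1, 90.0, 45.8]
force: [0.7, 0.1, -2.4]
gripper_width: 21.6
```

Call:
send_rows([
  [[0,0.01,0,0,0,0],[0,0.02,0,0,0,0],[0,0.03,0,0,0,0],[0,0.04,0,0,0,0]],
])

```text
time_s: 23.95
ee_pos: [454.7, 163.3, 144.5]
ee_rot: [60.4, 90.0, 50.2]
force: [-0.1, 0.1, -3.9]
gripper_width: 21.9
```

Call:
send_rows([
  [[0,0.01,0,0,0,0],[0,0.02,0,0,0,0],[0,0.03,0,0,0,0],[0,0.04,0,0,0,0]],
])

```text
time_s: 24.45
ee_pos: [455.3, 167.1, 144.5]
ee_rot: [-86.9, 90.0, -97.1]
force: [-1.3, -2.0, -3.3]
gripper_width: 21.7
```

```bash
python3 st.py 2
```

```text
24.55 ex,ey,z [418.36 245.63 144.49] Fx,Fy,Fz [-0.22 -2.03 -2.02] torque [-0.29  0.09  0.02] 21.7
pics/s_24.55.png
```

Call:
send_rows([
  [[0,0.01,0,0,0,0],[0,0.02,0,0,0,0],[0,0.03,0,0,0,0],[0,0.04,0,0,0,0]],
])

```text
time_s: 25.05
ee_pos: [456.1, 171.1, 144.5]
ee_rot: [-76.7, 90.0, -86.9]
force: [0.4, -0.6, -2.7]
gripper_width: 21.9
```

Call:
send_rows([
  [[0,0.01,0,0,0,0],[0,0.02,0,0,0,0],[0,0.03,0,0,0,0],[0,0.04,0,0,0,0]],
])

```text
time_s: 25.55
ee_pos: [456.5, 174.1, 144.3]
ee_rot: [-96.2, 89.9, -106.4]
force: [-0.9, -6.3, -1.3]
gripper_width: 21.9
```

Call:
send_rows([
  [[0,0.01,0,0,0,0],[0,0.02,0,0,0,0],[0,0.03,0,0,0,0],[0,0.04,0,0,0,0]],
])

```text
time_s: 26.05
ee_pos: [457.7, 179.4, 144.6]
ee_rot: [64.9, 90.0, 54.7]
force: [-0.5, -0.4, -2.2]
gripper_width: 21.7
```

```bash
python3 st.py 2
```

```text
26.15 ex,ey,z [418.45 258.1  144.55] Fx,Fy,Fz [ 0.4  -0.37 -1.37] torque [-0.07  0.09 -0.01] 21.7
pics/s_26.15.png
```

Call:
send_rows([
  [[0,0.01,0,0,0,0],[0,0.02,0,0,0,0],[0,0.03,0,0,0,0],[0,0.04,0,0,0,0]],
])

```text
time_s: 26.65
ee_pos: [458.2, 183.0, 144.4]
ee_rot: [138.6, 90.0, 128.3]
force: [-0.4, -0.2, -1.6]
gripper_width: 22.3
```

Call:
send_rows([
  [[0,0.01,0,0,0,0],[0,0.02,0,0,0,0],[0,0.03,0,0,0,0]],
])

```text
time_s: 27.02
ee_pos: [458.8, 186.0, 144.4]
ee_rot: [79.9, 90.0, 69.6]
force: [1.1, 0.1, -1.8]
gripper_width: 21.9
```

Call:
send_rows([
  [[0,0.01,0,0,0,0],[0,0.02,0,0,0,0],[0,0.02,0,0,0,0]],
])

```text
time_s: 27.4
ee_pos: [459.2, 188.0, 144.5]
ee_rot: [78.3, 90.0, 68.1]
force: [0.1, -0.2, -2.4]
gripper_width: 21.5
```

```bash
python3 st.py 2
```

```text
27.5 ex,ey,z [418.33 266.74 144.48] Fx,Fy,Fz [-0.52 -0.42 -0.75] torque [-0.06  0.04 -0.01] 21.4
pics/s_27.50.png
```

Call:
send_rows([
  [[0,0.01,0,0,0,0],[0,0.02,0,0,0,0],[0,0.02,0,0,0,0]],
])

```text
time_s: 27.88
ee_pos: [459.5, 189.9, 144.4]
ee_rot: [101.6, 90.0, 91.4]
force: [-0.1, -0.4, -1.5]
gripper_width: 21.8
```

Call:
send_rows([
  [[0,0.01,0,0,0,0],[0,0.02,0,0,0,0],[0,0.02,0,0,0,0]],
])

```text
time_s: 28.25
ee_pos: [459.9, 192.0, 144.5]
ee_rot: [72.1, 90.0, 61.9]
force: [-0.7, -0.8, -1.6]
gripper_width: 21.5
```

```bash
python3 st.py 2
```

```text
28.35 ex,ey,z [418.34 270.74 144.47] Fx,Fy,Fz [-0.48 -0.21 -1.34] torque [-0.14  0.07 -0.01] 21.8
pics/s_28.35.png
```

Call:
send_rows([
  [[0,0.01,0,0,0,0],[0,0.02,0,0,0,0],[0,0.02,0,0,0,0]],
])

```text
time_s: 28.72
ee_pos: [460.2, 193.9, 144.5]
ee_rot: [71.8, 90.0, 61.6]
force: [-0.7, 0.3, -1.7]
gripper_width: 21.7
```

Call:
send_rows([
  [[0,0.01,0,0,0,0],[0,0.02,0,0,0,0],[0,0.02,0,0,0,0]],
])

```text
time_s: 29.1
ee_pos: [460.6, 195.9, 144.4]
ee_rot: [87.9, 90.0, 77.7]
force: [0.1, 0.6, -1.5]
gripper_width: 22.0
```

```bash
python3 st.py 2
```

```text
29.2 ex,ey,z [418.34 274.74 144.49] Fx,Fy,Fz [-0.14 -0.21 -1.41] torque [-0.17  0.11  0.03] 22.0
pics/s_29.20.png
```

Call:
send_rows([
  [[0,0.01,0,0,0,0],[0,0.02,0,0,0,0],[0,0.02,0,0,0,0]],
])

```text
time_s: 29.58
ee_pos: [460.9, 197.8, 144.4]
ee_rot: [85.2, 90.0, 75.0]
force: [0.3, 0.5, -1.6]
gripper_width: 22.1
```

Call:
send_rows([
  [[0,0.01,0,0,0,0],[0,0.02,0,0,0,0],[0,0.02,0,0,0,0]],
])

```text
time_s: 29.95
ee_pos: [461.3, 199.8, 144.4]
ee_rot: [87.3, 90.0, 77.1]
force: [-0.5, 0.1, -1.4]
gripper_width: 21.9
```

```bash
python3 st.py 2
```

```text
30.05 ex,ey,z [418.34 278.73 144.47] Fx,Fy,Fz [-0.56 -0.17 -1.57] torque [-0.18  0.09 -0.  ] 21.8
pics/s_30.05.png
```

View pics/s_30.05.png

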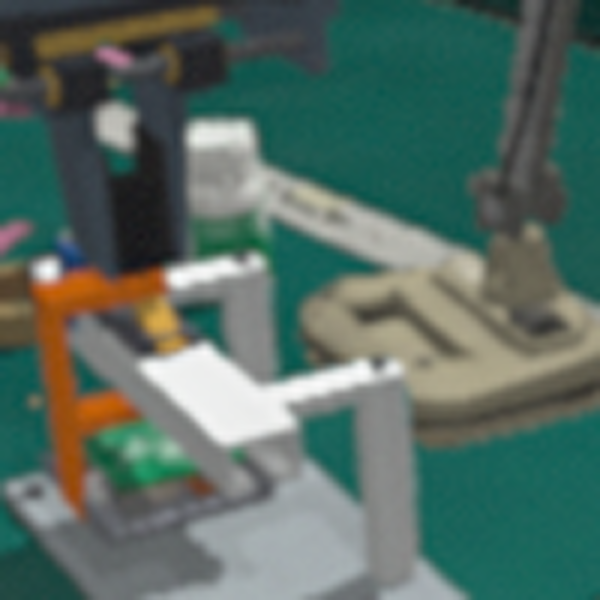

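Call:
send_rows([
  [[0,0.01,0,0,0,0],[0,0.02,0,0,0,0],[0,0.02,0,0,0,0]],
])

```text
time_s: 30.42
ee_pos: [461.6, 201.7, 144.4]
ee_rot: [93.5, 90.0, 83.3]
force: [0.6, -0.7, -1.9]
gripper_width: 21.7
```

Call:
send_rows([
  [[0,0.01,0,0,0,0],[0,0.015,0,0,0,0],[0,0.02,0,0,0,0]],
])

```text
time_s: 30.8
ee_pos: [461.6, 202.0, 144.4]
ee_rot: [-92.9, 89.8, -103.0]
force: [-1.4, -7.0, 0.8]
gripper_width: 21.7
```

Call:
send_rows([
  [[0,0.005,0,0,0,0],[0,0.01,0,0,0,0],[0,0.015,0,0,0,0]],
])

```text
time_s: 31.18
ee_pos: [461.8, 202.9, 144.4]
ee_rot: [-92.3, 89.7, -102.5]
force: [-0.2, -8.8, 0.8]
gripper_width: 21.7
```

Call:
send_rows([
  [[0,0.005,0,0,0,0],[0,0.01,0,0,0,0],[0,0.015,0,0,0,0]],
])

```text
time_s: 31.55
ee_pos: [462.0, 204.1, 144.4]
ee_rot: [-93.1, 89.7, -103.3]
force: [-1.2, -9.5, 0.8]
gripper_width: 21.7
```

```bash
python3 st.py 2
```

```text
31.65 ex,ey,z [418.27 283.05 144.36] Fx,Fy,Fz [ 1.19 -9.64  1.42] torque [-1.89  0.15 -0.04] 21.8
pics/s_31.65.png
```

Call:
send_rows([
  [[0,0.005,0,0,0,0],[0,0.01,0,0,0,0],[0,0.01,0,0,0,0]],
])

```text
time_s: 32.02
ee_pos: [462.1, 204.7, 144.4]
ee_rot: [-93.3, 89.7, -103.4]
force: [-0.0, -10.1, 2.0]
gripper_width: 21.4
```

Call:
send_rows([
  [[0,0.005,0,0,0,0],[0,0.01,0,0,0,0],[0,0.01,0,0,0,0]],
])

```text
time_s: 32.4
ee_pos: [462.2, 205.4, 144.4]
ee_rot: [-92.7, 89.6, -102.8]
force: [-0.7, -12.0, 2.2]
gripper_width: 21.6
```

```bash
python3 st.py 2
```

```text
32.5 ex,ey,z [418.27 284.34 144.38] Fx,Fy,Fz [  1.65 -11.48   1.79] torque [-2.26  0.19 -0.01] 21.7
pics/s_32.50.png
```

Call:
send_rows([
  [[0,0.005,0,0,0,0],[0,0.01,0,0,0,0],[0,0.01,0,0,0,0]],
])

```text
time_s: 32.88
ee_pos: [462.3, 206.0, 144.4]
ee_rot: [-93.1, 89.6, -103.2]
force: [-0.6, -12.6, 1.1]
gripper_width: 21.8
```

Call:
send_rows([
  [[0,0.005,0,0,0,0],[0,0.005,0,0,0,0]],
])

```text
time_s: 33.12
ee_pos: [462.4, 206.3, 144.4]
ee_rot: [-93.2, 89.6, -103.3]
force: [-0.6, -13.0, 2.9]
gripper_width: 21.8
```

```bash
python3 st.py 2
```

```text
33.225 ex,ey,z [418.28 285.3  144.38] Fx,Fy,Fz [  0.91 -12.91   2.46] torque [-2.51  0.23 -0.01] 21.8
pics/s_33.23.png
```

Call:
send_rows([
  [[0,0.005,0,0,0,0],[0,0.005,0,0,0,0]],
])

```text
time_s: 33.48
ee_pos: [462.4, 206.7, 144.4]
ee_rot: [-92.9, 89.5, -103.1]
force: [-0.6, -13.6, 2.1]
gripper_width: 21.6
```

Call:
send_rows([
  [[0,-0.005,0,0,0,0],[0,-0.01,0,0,0,0],[0,-0.015,0,0,0,0],[0,-0.02,0,0,0,0],[0,-0.02,0,0,0,0]],
])

```text
time_s: 34.1
ee_pos: [462.2, 205.3, 144.4]
ee_rot: [-93.3, 89.6, -103.5]
force: [-0.5, -10.5, 0.9]
gripper_width: 21.7
```

```bash
python3 st.py 2
```

```text
34.2 ex,ey,z [418.26 284.3  144.37] Fx,Fy,Fz [  1.19 -11.46   2.3 ] torque [-2.3   0.18 -0.04] 21.5
pics/s_34.20.png
```

Call:
send_rows([
  [[0,-0.005,0,0,0,0],[0,-0.01,0,0,0,0],[0,-0.015,0,0,0,0],[0,-0.02,0,0,0,0],[0,-0.02,0,0,0,0]],
])

```text
time_s: 34.83
ee_pos: [462.0, 204.0, 144.4]
ee_rot: [-93.5, 89.7, -103.6]
force: [0.5, -9.2, 1.9]
gripper_width: 21.9
```

```bash
python3 st.py 2
```

```text
34.925 ex,ey,z [418.28 283.   144.39] Fx,Fy,Fz [ 1.52 -9.19  1.04] torque [-1.91  0.13 -0.05] 21.7
pics/s_34.92.png
```

Call:
send_rows([
  [[0,-0.005,0,0,0,0],[0,-0.01,0,0,0,0],[0,-0.015,0,0,0,0],[0,-0.015,0,0,0,0]],
])

```text
time_s: 35.42
ee_pos: [461.8, 203.3, 144.4]
ee_rot: [-94.4, 89.8, -104.6]
force: [-1.1, -7.2, 0.6]
gripper_width: 21.7
```

```bash
python3 st.py 2
```

```text
35.525 ex,ey,z [418.29 282.23 144.38] Fx,Fy,Fz [ 0.4  -7.82  0.64] torque [-1.54  0.09 -0.03] 21.7
pics/s_35.52.png
```

Call:
send_rows([
  [[0,-0.005,0,0,0,0],[0,-0.01,0,0,0,0],[0,-0.01,0,0,0,0]],
])

```text
time_s: 35.9
ee_pos: [461.9, 203.2, 144.4]
ee_rot: [-94.0, 89.9, -104.2]
force: [-0.3, -4.9, -0.2]
gripper_width: 21.8
```

```bash
python3 st.py 2
```

```text
36.0 ex,ey,z [418.29 282.15 144.39] Fx,Fy,Fz [ 0.01 -5.99 -0.28] torque [-1.23  0.08 -0.  ] 22.0
pics/s_36.00.png
```

Call:
send_rows([
  [[0,-0.005,0,0,0,0],[0,-0.01,0,0,0,0],[0,-0.01,0,0,0,0]],
])

```text
time_s: 36.38
ee_pos: [461.8, 203.1, 144.4]
ee_rot: [156.0, 90.0, 145.7]
force: [-0.7, -3.7, -1.6]
gripper_width: 21.9
```

```bash
python3 st.py 2
```

```text
36.475 ex,ey,z [418.31 282.07 144.39] Fx,Fy,Fz [ 0.6  -3.79 -1.69] torque [-0.84  0.    0.01] 21.5
pics/s_36.48.png
```

Call:
send_rows([
  [[0,-0.01,0,0,0,0],[0,-0.017,0,0,0,0],[0,-0.017,0,0,0,0]],
])

```text
time_s: 36.85
ee_pos: [461.8, 202.8, 144.4]
ee_rot: [88.4, 89.8, 78.1]
force: [-0.2, 5.6, -5.2]
gripper_width: 21.7
```

```bash
python3 st.py 3
```

```text
37.0 ex,ey,z [418.32 281.73 144.4 ] Fx,Fy,Fz [-0.18  5.11 -5.61] torque [ 0.99 -0.08  0.03] 22.0
pics/s_37.00.png
```

Call:
send_rows([
  [[0,0.005,0,0,0,0],[0,0.01,0,0,0,0],[0,0.01,0,0,0,0]],
])

```text
time_s: 37.38
ee_pos: [461.8, 202.8, 144.4]
ee_rot: [85.7, 90.0, 75.4]
force: [0.8, 4.7, -6.0]
gripper_width: 21.6
```

```bash
python3 st.py 2
```

```text
37.475 ex,ey,z [418.33 281.77 144.43] Fx,Fy,Fz [-0.27  4.85 -5.98] torque [ 0.97 -0.06  0.04] 21.7
pics/s_37.48.png
```

Call:
send_rows([
  [[0,0.005,0,0,0,0],[0,0.01,0,0,0,0],[0,0.01,0,0,0,0]],
])

```text
time_s: 37.85
ee_pos: [461.8, 202.9, 144.4]
ee_rot: [-93.0, 89.9, -103.2]
force: [0.5, 2.9, -4.0]
gripper_width: 21.9
```

```bash
python3 st.py 2
```

```text
37.95 ex,ey,z [418.33 281.91 144.44] Fx,Fy,Fz [ 0.48  1.61 -4.73] torque [ 0.18 -0.03  0.04] 22.1
pics/s_37.95.png
```

Nearly unloaded. Release.

Call:
send_rows([
  [[0,0.003,0,0,0,0],[0,0.003,0,0,0,0],[0,0.003,0,0,0,0],[0,0.003,0,0,0,0],[0,0.003,0,0,0,0],[0,0.003,0,0,0,0]],
], jaw=0)

```text
time_s: 38.7
ee_pos: [462.0, 203.7, 144.4]
ee_rot: [115.1, 90.0, 104.8]
force: [0.1, 0.0, 0.5]
gripper_width: 45.6
```

Call:
send_rows([
  [[-0.2,0,0,0,0,0],[-0.5,0,0,0,0,0],[-0.9,0,0,0,0,0],[-0.9,0,0,0,0,0],[-0.9,0,0,0,0,0]],
])

```text
time_s: 39.33
ee_pos: [461.5, 203.5, 233.8]
ee_rot: [-149.1, 89.9, -159.3]
force: [-0.0, 0.6, 0.8]
gripper_width: 45.6
```

```bash
python3 st.py 1; python3 - <<'E'
from h import *
p,d=env.grab_frame("scene"); np.savez("sf.npz",p=p)
cv2.imwrite("pics/sf.png",cv2.resize(p[110:240,200:330,::-1],None,fx=4.5,fy=4.5,interpolation=cv2.INTER_CUBIC))
p,d=env.grab_frame("top"); cv2.imwrite("pics/tf.png",cv2.resize(p[180:280,190:320,::-1],None,fx=5,fy=5,interpolation=cv2.INTER_CUBIC))
E
```

```text
39.375 ex,ey,z [417.66 282.24 233.32] Fx,Fy,Fz [ 0.2   0.42 -0.38] torque [-0.1   0.09 -0.01] 45.4
pics/s_39.38.png
```

View pics/sf.png

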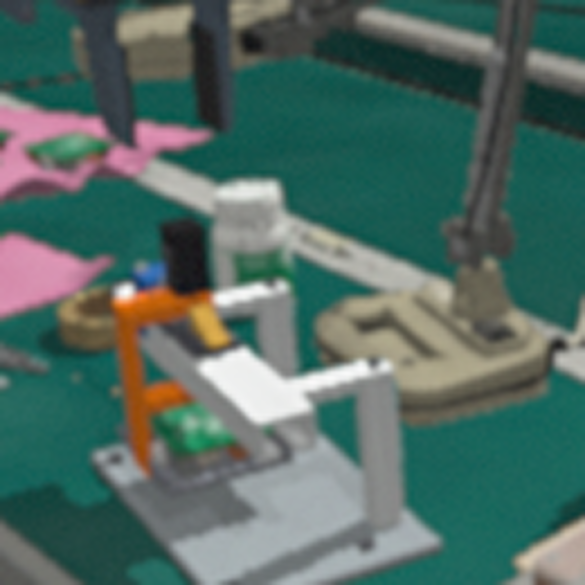

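View pics/tf.png

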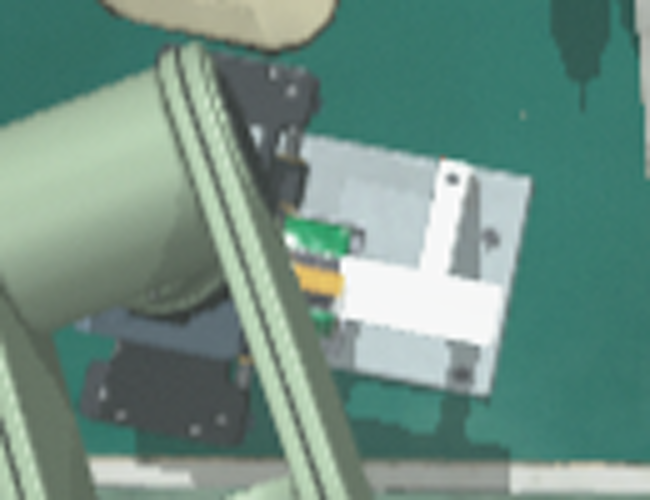

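```bash
python3 - <<'E'
import cv2,numpy as np
for f in("s_36.48","s_37.95","s_39.38"):
    im=cv2.imread(f"pics/{f}.png").astype(int)
    m=(im[:,:,2]-im[:,:,0]>100)&(im[:,:,1]<150); m[:270]=m[:270]
    sp=m[340:480,:120]; ys,xs=np.nonzero(sp); print(f,"spine left edge by rows",[np.nonzero(m[r,:120])[0].min() for r in(330,380,430,480)],"arm top",[np.nonzero(m[:,c])[0].min() for c in(50,60,70)])
E
```

```text
s_36.48 spine left edge by rows [np.int64(39), np.int64(48), np.int64(55), np.int64(63)] arm top [np.int64(282), np.int64(278), np.int64(273)]
s_37.95 spine left edge by rows [np.int64(39), np.int64(48), np.int64(55), np.int64(62)] arm top [np.int64(282), np.int64(278), np.int64(273)]
s_39.38 spine left edge by rows [np.int64(39), np.int64(48), np.int64(55), np.int64(62)] arm top [np.int64(283), np.int64(274), np.int64(270)]
```

The hanger did not move on release: the spine edges are unchanged to a sixth of a camera pixel. Handing in.

```bash
python3 - <<'E'
from workcell import env
print(env.job_done()); print(env.state()["time_s"])
E
```

```text
the job is handed in; nothing more can be done
None
the job is handed in; nothing more can be done
```

The hanger is in the rail, caught between the brass catch and the rubber buffer, and released. I handed the job in at about 39.5 s of robot time; no verdict is reported.

**What I did:**
- I gripped the black block on its x faces, turned the hanger to the rail's yaw of about -10.25° and ran the wheels in with 1 to 2 mm steps. No contact force showed at the mouth.
- I checked the sideways position by touch on one side of the slot only. Contact came at about 2.5 N. I set the centre 1.5 mm back from that contact, using the slot's nominal clearance.
- I slid along over the catch, where the push peaked at about 6 N. I then pressed the buffer until the measured push reached about 13.6 N.

**Last checks:**
- **Catch:** backing off, the hanger stopped moving and took a pull of about 5 N towards the mouth, so the catch is behind it.
- **Release:** I eased the load to about 1.6 N and then opened the jaws. Scene pictures before and after show the spine in the same place and the hanger upright. The arm is about 90 mm above it and touching nothing.
- **Force limits:** the highest force I measured at the wrist was about 14 N. The contact force on the rail itself could not be read directly.

**What disagreed or is less certain:**
- The buffer met the arm about 4 mm further along than I had estimated from the top picture.
- The ramp contact came about 17 mm later than I had estimated.
- A half-pixel correction I had guessed for the rail centre was off by about 1 mm, and the touch probe corrected it.
- The top camera's final view of the catch was partly hidden by the arm, so the catch check rests on force and the scene pictures.

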